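Nip the lantern base in the vise and hold its head poised above it

ROBOT

A 6-joint arm with a two-finger parallel gripper is mounted at the origin on the work surface. World frame = base frame: x ahead of the robot, y to its left, z up, the work surface at z = 0. Lengths are in m, angles in degrees, forces in N, time in s.
With the tool pointing down it reaches from about 0.4 to 0.825 m from the base axis. Payload 7 kg.
Tool frame: the origin (TCP) lies midway between the tips of the shut fingers; the grasp point (between the pads) lies 19 mm behind it; z points along the fingers, y is the line along which they close (so a half turn about z gives the same grasp; the last joint's range is limited). The gripper opens to 88 mm and grips with 3 to 60 N. Pads are 19 mm wide; open, the fingers measure 130 mm over their backs; the gripper's body (78 mm by 193 mm) begins 47 mm behind the grasp point.
Start: joints at [92.252, 20.546, 0.682, 0, -70.136, -16.507], TCP at [0.166, 0.654, 0.227] pointing down, gripper open.
Joint ranges: [-176.03, 176.03], [-82.01, 121.73], [-58.28, 71.71], [-173.87, 95.51], [-174.79, -0.11], [-173.66, 173.66]. Speed limits (degrees/s): [136.94, 136.94, 172.46, 180, 180, 180].

INTERFACE

Orientations are given as [roll, pitch, yaw] about the fixed x, y, z axes, in that order (R = Rz(yaw) Ry(pitch) Rx(roll)).
In Python, from plant import ctrl gives the robot as it stands. The module is installed in compiled form; this text tells all that it offers.
- The arm moves only by the tool send_rows, never from a script. Its argument "plan" is a list that holds one entry, the list of rows, each a list of 6 numbers: the shift along the tool's x, y, z in cm, then the turn, a rotation vector about the tool's x, y, z in degrees. A call has 1 to 8 rows; each row is the pose to reach, as a shift and turn from the pose commanded when the call began, along the tool's axes at that moment; what a row does not reach only later rows make up. A row lasts 1/12 s, in which the tool goes at most 41.7 mm and 7.16 degrees, less where a joint would pass 70% of its speed; a pose out of reach is approached as far as the arm can. A call with a gripper value outside its range is refused whole. "fingers" is the opening, from 0 (shut) to 1 (fully open), set as the call begins (left out, the last holds). The fingers move at their own pace and stop on an object; the grip force is fixed at half the most. Time passes only in rows, so rows that repeat a pose let the fingers close. It gives the time, the measured TCP pose, the force, the opening and the grip force at its end, in the units of the state.
- ctrl.get_obs(): the state, without advancing time (a new reading comes with each control period).
- ctrl.snapshot(name): name is "side" or "top"; returns a dict with "img" (384x512x3 uint8, red, green, blue), "K" (3x3 intrinsics, pixels), "pose" (4x4, takes a point from camera to world coordinates). Camera axes: x right, y down, z forward; pixel columns grow to the right and rows downward; lengths in m; the calibration is good to about 2 mm. A picture is of the moment at which its call begins. There is no depth.
- ctrl.close_job(): hands the job in; it is judged then, once.
The state is a dict: "clock": time; "joint_pos": joint angles; "qvel": joint speeds; "tau": joint torques, N m; "tool_pos": TCP position; "orientation": TCP orientation; "force": force on the tool from outside, world axes, zero at the start; "moment": the same for the moment, N m; "opening": finger opening in m; "gripper_force": force on a finger pad.
Only numpy, scipy, OpenCV 4.12 (cv2) and the standard library are available. Lean on these libraries where they do the work, as an engineer would, in place of code of your own. Each camera call takes 0.05 s, during which the arm holds its last target. There are 200 camera calls.

TASK

I am putting the camping lantern back together: wind the vise's handwheel clockwise until it comes up firm, with the moving jaw closed home on the orange lantern base and the base clamped tight. Then pick up the lantern head from the blue rack, carry it over the things in between without knocking any of them, and hold it level about a centimetre above the base, centred and square over it but never touching it, so that I can check the seal. Finish holding it there: do not set it down or let go.

Things in the scene. Friction and masses are not known exactly. Their poses are not given: they have to be found in the camera images.
- vise: Green screw vise, fixed. Origin on the table under its centre; x from the handwheel end (near the robot) to the fixed jaw, y along the jaws. Bed top 66 mm, jaw tops 98 mm above the table; jaws 104 mm wide; fixed jaw face at x +45 mm. Screw axis along x at y 0, 48 mm high. Handwheel 64 mm across, x -134 to -124 mm, its revolving black grip sticking out towards the robot.
- vise_wheel (a joint): Turn of the handwheel, rad: 0 = jaw fully open, grip straight above the axis; grows clockwise seen from the robot (from the top towards the vise's -y). Starts at 3.5 to 8.5. 10 mm of jaw travel a turn; takes about 3 N at the grip until the jaw meets the base at about 12.5, then 10 to 20 N to tighten; hard stop at 13.07. Left alone it eases back to about 12.6 and stays clamped.
- crank_mid (a point): Middle of the handwheel's black grip, a round bar 14 mm in diameter and 44 mm long that lies along the vise's x, revolves freely on its pin, and circles the screw axis at 24 mm radius. This point is 159 mm before the vise's origin in x, 25 mm before the wheel's face.
- vise_jaw: Moving jaw of the vise, green with a steel plate. Origin on its clamping face, at bed height and mid width; x towards the fixed jaw. It slides along the vise's x, driven by the handwheel.
- lantern_base: Lower half of the lantern: orange box 62 mm (x, between the jaws) by 84 mm (y) by 58 mm high, 0.45 kg, loose on the vise bed; red press button on its +y end. Origin at the centre of its underside, z up. When clamped it stands against the fixed jaw, its axes parallel to the vise's.
- lantern_seat (a point): Centre of the lantern base's flat top with the seal, 58 mm above its underside (124 mm above the table). Axes as the base.
- lantern_head: Upper half of the lantern, loose, upright on the rack's top tier: orange flange and cap 62 mm (x) by 84 mm (y), clear globe between, black carrying handle above. Origin at the centre of its flat underside, z up. Cap top at 68 mm; handle bar 14 mm thick (x), 62 mm long (y), from 84 to 98 mm height, over the middle. Same either way round. About 0.22 kg.
- rack: Blue plastic shoe rack, fixed, 240 mm (x) by 500 mm (y). Origin under its centre on the table. Top tier 130 mm above the table; round side and back rails with their tops 170 mm, corner posts 178 mm above the table.
- piggy_bank: Pink ceramic piggy bank, loose on the top tier, 106 mm long (x), 72 mm wide, 88 mm high. Origin under its centre.
- yellow_cup: Yellow plastic cup, loose on the top tier, 74 mm across, 88 mm high. Origin under its centre.
- screwdriver_tin: Flat tin of screwdrivers, red lid, loose on the top tier, 112 by 64 by 26 mm. Origin under its centre.
- night_light: White spring-clip night light clamped on the rack's side rail nearer the vise, fixed. Origin on the rail's axis, 164 mm above the table; its lamp, 41 mm across, reaches 76 mm above the origin (240 mm above the table).
- screwdriver: Screwdriver, 170 mm, loose on the table to the right of the vise. Origin under its middle.
Things that resemble listed ones, but are neither listed nor needed, are in the scene too. What is shaped like the lantern_head but purple or turquoise is not meant.

How it is judged:
By the outcome, as a careful person would: the job done as asked, in the order asked, and still so for the second after the job is handed in, while the arm keeps its last pose, push and grip.
It also fails if it takes over 72 s, if anything falls off the work surface, if the arm or the gripper's body presses on something with over 40 N, if the wrist force passes 120 N, or if a joint passes its speed limit or range.

## Working session

There is one attempt and no reset: what is moved stays moved. The work goes in short steps, Python scripts to look and compute and a tool call to move; the robot and the scene stay as the last step left them, time stands still between calls to the robot, and variables do not carry over. Pictures are saved under pics/ and viewed, at most 10 in all, crops included, and the job is handed in when it is done.

Besides the shell and the picture viewer there is one more tool, called after ">>>" by a JSON object that holds its "method" and its "body". send_rows: Moves the arm, as the interface text tells. Its arguments: {"type":"object","properties":{"plan":{"type":"array","items":{"type":"array","items":{"type":"array","items":{"type":"number"}}}},"fingers":{"type":"number"}},"required":["plan"]}

```bash
mkdir -p pics
python3 - <<'E'
from plant import ctrl
import cv2,numpy as np
for n in("side","top"):
    s=ctrl.snapshot(n); cv2.imwrite(f"pics/{n}0.png",s["img"][:,:,::-1]); print(n,np.round(s["K"],1).tolist(),np.round(s["pose"],4).tolist())
    np.savez(f"{n}0.npz",**s)
print(ctrl.get_obs())
E
```

```text
side [[452.6, 0.0, 248.5], [0.0, 452.6, 196.5], [0.0, 0.0, 1.0]] [[0.9566, -0.1344, 0.2587, 0.1368], [-0.2907, -0.5056, 0.8123, -1.0771], [0.0216, -0.8523, -0.5227, 0.8408], [0.0, 0.0, 0.0, 1.0]]
top [[370.0, 0.0, 256.2], [0.0, 370.0, 192.4], [0.0, 0.0, 1.0]] [[-0.0201, -0.9863, 0.1638, 0.2652], [-0.9993, 0.0252, 0.0288, 0.0138], [-0.0325, -0.1631, -0.9861, 1.4148], [0.0, 0.0, 0.0, 1.0]]
{'clock': 0.1, 'joint_pos': array([ 9.22503023e+01,  2.05884449e+01,  6.39025477e-01, -1.70118365e-02,
       -7.01359478e+01, -1.65060676e+01]), 'qvel': array([0.01799884, 0.06517423, 0.11384008, 0.04069208, 0.05412415,
       0.08253302]), 'tau': array([-7.21277502e-04, -5.84165990e+01,  2.93749666e+01,  7.01529086e+00,
        1.01808840e-02, -4.46981801e-05]), 'tool_pos': array([0.16615178, 0.65378113, 0.2257061 ]), 'orientation': array([ 1.79913607e+02, -8.92245582e-03, -1.42615509e+01]), 'force': array([ 0.19443677,  0.52059426, -0.28173704]), 'moment': array([-0.0482043 , -0.01716085, -0.01822381]), 'gripper_force': 0.0, 'opening': 0.0876013028236615}
```

View pics/side0.png

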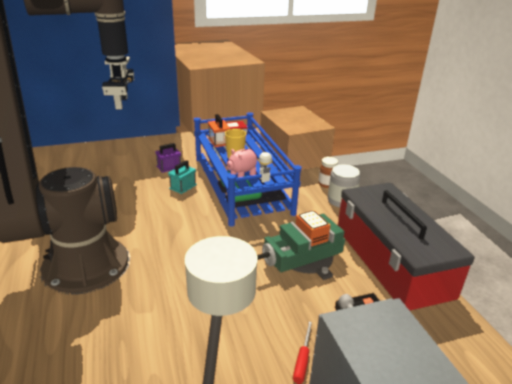

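View pics/top0.png

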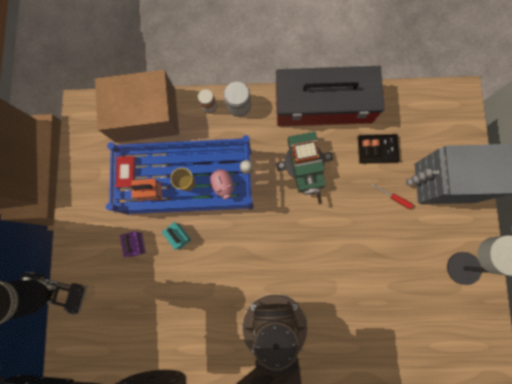

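Side view: vise at about (305,242), lantern base on it, rack at (245,165), head at about (218,130), and the foreground lamp hides some table. Top view: vise (307,163), rack (180,175). Candidates for the head: orange (145,189), purple (132,243) and turquoise (176,236), the last two on the table. The orange one on the rack fits the description. Next, close crops to check it.

```bash
cat > h.py <<'E'
import numpy as np,cv2
def load(n): return dict(np.load(n+".npz"))
def ray(s,u,v):
    d=s["pose"][:3,:3]@np.linalg.inv(s["K"])@np.array([u,v,1.]); return s["pose"][:3,3],d
def onz(s,u,v,z):
    o,d=ray(s,u,v); return o+d*(z-o[2])/d[2]
def proj(s,p):
    q=s["pose"][:3,:3].T@(np.array(p)-s["pose"][:3,3]); q=s["K"]@q; return q[:2]/q[2]
def tri(s1,a,s2,b):
    o,d=ray(s1,*a);p,e=ray(s2,*b); d/=np.linalg.norm(d);e/=np.linalg.norm(e)
    t=np.linalg.lstsq(np.c_[d,-e],p-o,rcond=None)[0]; A=o+d*t[0];B=p+e*t[1]
    return (A+B)/2,np.linalg.norm(A-B)
E
python3 - <<'E'
from h import *
t=load("top0")["img"][:,:,::-1]; s=load("side0")["img"][:,:,::-1]
f=lambda i,x,y,w,h,k:cv2.resize(i[y:y+h,x:x+w],None,fx=k,fy=k,interpolation=cv2.INTER_CUBIC)
a=f(t,100,130,160,90,5)   # 800x450
cv2.imwrite("pics/c1.png",a)
b=np.hstack([f(t,270,125,66,80,6),f(s,255,200,66,80,6)])
cv2.imwrite("pics/c2.png",b)
cv2.imwrite("pics/c3.png",f(s,185,105,115,110,5))
E
```

```text
(no output)
```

View pics/c1.png

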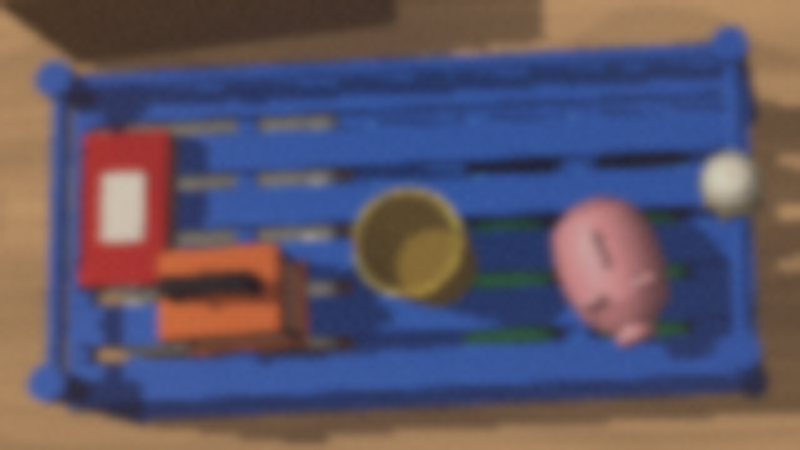

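View pics/c2.png

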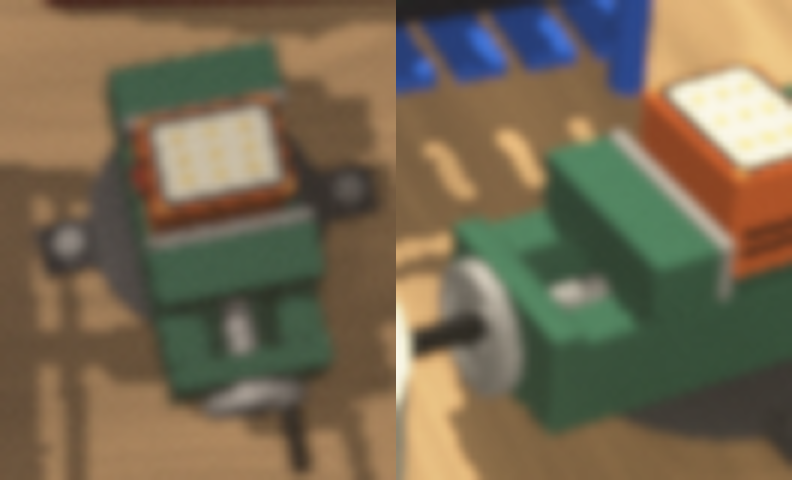

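View pics/c3.png

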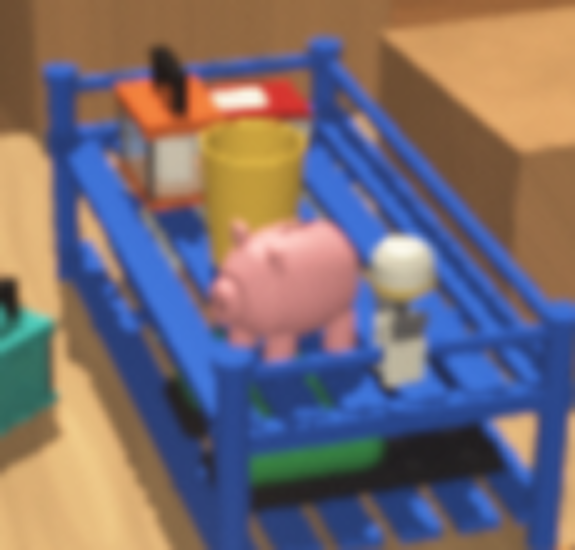

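Crop c1: orange head (x≈158–308, y≈245–350 in crop) beside the tin and near the left rail; the cup, pig and night light lie between it and the vise. Crop c2: fixed-jaw corners, wheel (253,395) and grip from (288,408) to (303,468) in the left half. Crop c3 confirms the orange head with black handle. Purple and turquoise are rejected.

Run:
```python
from h import *
T=load("top0");S=load("side0")
c=lambda x,y:(270+x/6-.4,125+y/6-.4)
d=lambda x,y:(255+(x-396)/6-.4,200+y/6-.4)
pr=lambda n,p:print(n,np.round(p,4).tolist())
# green mask min rect etc
J={k:onz(T,*c(*v),.098) for k,v in dict(fbl=(112,72),fbr=(268,42),ffl=(130,122),ffr=(284,92),mfl=(148,243),mfr=(313,212),mbl=(163,302),mbr=(322,275)).items()}
for k in J: pr(k,J[k])
for a,b in(("fbl","fbr"),("mfl","mfr"),("mbl","mbr"),("fbl","mbl"),("fbr","mbr")):
    v=J[a]-J[b];pr(a+b,[np.hypot(*v[:2]),np.degrees(np.arctan2(v[1],v[0]))])
for n,v in dict(bl=(173,395),br=(330,364)).items(): pr("bed "+n,onz(T,*c(*v),.066))
pr("bed side",tri(T,c(173,395),S,d(460,225))[0]);x=tri(T,c(330,364),S,d(553,340));pr("bed R",x[0]);print(x[1])
x=tri(T,c(148,243),S,d(618,135));pr("mfl tri",x[0]);print(x[1])
x=tri(T,c(313,212),S,d(730,243));pr("mfr tri",x[0]);print(x[1])
x=tri(T,c(288,408),S,d(485,328));pr("grip root",x[0]);print(x[1])
for z in(.03,.048,.06,.072): pr("grip tip",onz(T,*c(303,468),z));
# white seal
hsv=cv2.cvtColor(T["img"],cv2.COLOR_RGB2HSV)
def mask(s,lo,hi,box):
    h=cv2.cvtColor(s["img"],cv2.COLOR_RGB2HSV);m=cv2.inRange(h,lo,hi);z=np.zeros_like(m);x,y,w,hh=box;z[y:y+hh,x:x+w]=m[y:y+hh,x:x+w];return z
m=mask(T,(8,0,130),(40,110,255),(290,138,32,26))
r=cv2.minAreaRect(max(cv2.findContours(m,0,1)[0],key=cv2.contourArea));print(r)
P=[onz(T,*q,.124) for q in cv2.boxPoints(r)];pr("seal",np.mean(P,0));[pr("",q) for q in P]
# handle (dark) in top, within orange box
m=mask(T,(0,0,0),(180,255,70),(130,182,25,10));ys,xs=np.nonzero(m);print(len(xs),xs.min(),xs.max(),ys.min(),ys.max(),xs.mean(),ys.mean())
q=lambda x,y:(100+x/5-.4,130+y/5-.4)
e1,e2=onz(T,*q(165,287),.228),onz(T,*q(262,283),.228);pr("handle",[e1,e2])
# cap top corners z .198
for v in((158,250),(277,243),(282,337),(160,343)):pr("cap",onz(T,*q(*v),.198))
for v in((52,80),(730,45),(745,375),(45,385)):pr("post",onz(T,*q(*v),.178))
pr("light",onz(T,*q(729,182),.225));pr("cup",onz(T,*q(411,243),.218));pr("pig",onz(T,*q(612,265),.2));
pr("tin",onz(T,*q(126,207),.156))
pr("turq z0",onz(T,176,236,.05));pr("handle mid",(e1+e2)/2)
```

```text
fbl [0.6897, -0.0704, 0.098]
fbr [0.706, -0.1668, 0.098]
ffl [0.6576, -0.0803, 0.098]
ffr [0.6738, -0.1751, 0.098]
mfl [0.5813, -0.0885, 0.098]
mfr [0.5978, -0.189, 0.098]
mbl [0.5445, -0.0962, 0.098]
mbr [0.5585, -0.1925, 0.098]
fblfbr [0.0977, 99.5643]
mflmfr [0.1018, 99.319]
mblmbr [0.0973, 98.2996]
fblmbl [0.1475, 10.0607]
fbrmbr [0.1497, 9.906]
bed bl [0.4928, -0.1028, 0.066]
bed br [0.5096, -0.1996, 0.066]
bed side [0.4958, -0.1033, 0.0704]
bed R [0.5097, -0.1989, 0.0732]
0.002851267990065404
mfl tri [0.5826, -0.0889, 0.0974]
0.002411631642187891
mfr tri [0.5975, -0.1886, 0.1023]
0.0017095851723685118
grip root [0.4856, -0.1734, 0.0652]
0.005221463692548063
grip tip [0.4504, -0.1852, 0.03]
grip tip [0.448, -0.1826, 0.048]
grip tip [0.4464, -0.1809, 0.06]
grip tip [0.4448, -0.1792, 0.072]
((305.34613037109375, 150.23077392578125), (13.924243927001953, 20.592193603515625), 78.69007110595703)
seal [0.6287, -0.1282, 0.124]
 [0.6477, -0.0878, 0.124]
 [0.6606, -0.1608, 0.124]
 [0.6097, -0.1683, 0.124]
 [0.5969, -0.0957, 0.124]
51 132 151 185 188 141.7450980392157 186.64705882352942
handle [[0.4909, 0.4556, 0.228], [0.4919, 0.3911, 0.228]]
cap [0.5223, 0.4725, 0.198]
cap [0.5249, 0.3911, 0.198]
cap [0.4604, 0.3861, 0.198]
cap [0.4584, 0.4688, 0.198]
post [0.6503, 0.5596, 0.178]
post [0.6613, 0.0829, 0.178]
post [0.4297, 0.0763, 0.178]
post [0.4345, 0.5547, 0.178]
light [0.5522, 0.0823, 0.225]
cup [0.5183, 0.295, 0.218]
pig [0.5034, 0.1632, 0.2]
tin [0.5627, 0.5122, 0.156]
turq z0 [0.3363, 0.3532, 0.05]
handle mid [0.4914, 0.4233, 0.228]
```

```bash
cat >> h.py <<'E'
from scipy.spatial.transform import Rotation as Ro
YAW=np.radians(9.8); UX=np.array([np.cos(YAW),np.sin(YAW),0]); UY=np.array([-UX[1],UX[0],0]); UZ=np.array([0,0,1.]); O=np.array([.616,-.133,0])
def Rdown(yaw,tilt=0): # tilt: tool z leans towards tool x heading
    return Ro.from_euler("z",yaw,degrees=True)*Ro.from_euler("y",-tilt,degrees=True)*Ro.from_euler("x",180,degrees=True)
def pose(): 
    from plant import ctrl
    o=ctrl.get_obs(); return o["tool_pos"],Ro.from_euler("xyz",o["orientation"],degrees=True)
def row(p0,R0,p,R,n=1):
    return np.r_[np.round(R0.inv().apply(np.array(p)-p0)*100,n+0),np.round((R0.inv()*R).as_rotvec(degrees=True),1)].tolist()
def grip(th,back=.014,gx=-.163,tilt=20): # th deg from top, clockwise
    R=Rdown(9.8,tilt); t=np.radians(th)
    P=O+gx*UX-.024*np.sin(t)*UY+(.048+.024*np.cos(t))*UZ
    return P+back*R.apply([0,0,1]),R
E
python3 - <<'E'
from h import *
p,R=pose();g,G=grip(46);print(g,G.apply([0,0,1]),G.apply([0,1,0]))
W=[((.30,.50,.36),0),((.42,.25,.36),.4),((.46,0,.30),.8),(g-.12*G.apply([0,0,1]),1)]
from scipy.spatial.transform import Slerp
s=Slerp([0,1],Ro.concatenate([R,G]))
for w,f in W: print(row(p,R,w,s(f),2))
E
```

```text
[ 0.46303545 -0.17694137  0.0515161 ] [ 0.33702935  0.05821508 -0.93969262] [ 1.70209499e-01 -9.85407898e-01  1.17961196e-16]
[16.76, 11.63, -13.41, -0.0, -0.0, 0.0]
[34.55, 32.9, -13.37, 1.7, 7.9, -9.5]
[44.59, 56.14, -7.34, 3.4, 15.8, -19.0]
[45.49, 74.86, 6.26, 4.3, 19.7, -23.8]
```

>>> {"method": "send_rows", "body": {"plan": [[[3,2,-13,0,0,0],[7,5,-13,0,0,0],[11,8,-13,0,0,0],[15,10.5,-13,0,0,0],[18,13,-13,0,0,0],[20,16,-13,0,0,-2],[22.5,19,-13,0,0,-4],[25,22,-13,0,0,-5]]]}}

```text
clock: 0.77
tool_pos: [0.3286, 0.4273, 0.3538]
orientation: [-180.0, -0.0, -9.1]
force: [1.5, 0.8, 0.4]
opening: 0.0876
gripper_force: 0.0
```

Run:
```python
from h import *
p,R=pose();g,G=grip(46);print(p,R.as_euler("xyz",True))
from scipy.spatial.transform import Slerp
s=Slerp([0,1],Ro.concatenate([R,G]))
W=[((.42,.25,.34),.4),((.46,0,.30),.7),(g-.12*G.apply([0,0,1]),1)]
for w,f in W: print(row(p,R,w,s(f),2))
```

```text
[0.32859263 0.42725173 0.3538225 ] [-1.79987752e+02 -1.52421266e-03 -9.13778728e+00]
[11.84, 16.05, 1.38, 1.3, 7.9, -7.5]
[19.76, 40.1, 5.37, 2.3, 13.9, -13.1]
[18.99, 58.85, 18.94, 3.3, 19.8, -18.7]
```

>>> {"method": "send_rows", "body": {"plan": [[[2,3.5,0,0,1,-1],[4,7,0,0,2,-2],[6.5,10,0.5,0,4,-4],[9,13,1,1,6,-6],[12,16,1.5,1.3,8,-7.5],[13.5,20,2,1.5,9,-8.5],[15,23.5,2.5,1.7,10,-9.5],[16,27,3,1.9,11,-10.5]]]}}

```text
clock: 1.43
tool_pos: [0.4423, 0.1346, 0.323]
orientation: [-179.1, -11.1, 1.2]
force: [0.9, 0.5, 1.0]
opening: 0.0875
gripper_force: 0.0
```

Run:
```python
from h import *
p,R=pose();g,G=grip(46);print(p,R.as_euler("xyz",True))
from scipy.spatial.transform import Slerp
s=Slerp([0,1],Ro.concatenate([R,G]))
W=[((.46,0,.30),.5),(g-.12*G.apply([0,0,1]),1)]
for w,f in W: print(row(p,R,w,s(f),2))
```

```text
[0.44234776 0.13459218 0.3230087 ] [-179.14268887  -11.14535151    1.24871269]
[1.0, 13.53, 2.34, 0.7, 4.4, -4.2]
[-5.69, 32.02, 14.58, 1.4, 8.8, -8.3]
```

>>> {"method": "send_rows", "body": {"plan": [[[0.5,4,0.5,0,1,-1],[0.7,8,1,0,2,-2],[1,12,2,0.5,4,-4],[0,15.5,3.5,0.8,5,-5],[-1,19,5.5,1,6,-6],[-2.5,23,8,1.2,7,-7],[-4,27,10.5,1.4,8,-8],[-5,29.5,12.5,1.4,8.8,-8.3]]]}}

```text
clock: 2.1
tool_pos: [0.4246, -0.1527, 0.1913]
orientation: [179.9, -20.2, 9.8]
force: [1.6, 0.5, 0.0]
opening: 0.0876
gripper_force: 0.0
```

>>> {"method": "send_rows", "body": {"plan": [[[-0.7,2.5,2,0,0,0],[-0.7,2.5,2,0,0,0]]]}}

```text
clock: 2.27
tool_pos: [0.4273, -0.1789, 0.1658]
orientation: [-179.9, -19.6, 9.4]
force: [0.5, 0.7, 0.3]
opening: 0.0877
gripper_force: 0.0
```

Run:
```python
from h import *
from plant import ctrl
p,R=pose();g,G=grip(46);print(p,R.as_euler("xyz",True),G.as_euler("xyz",True))
print(row(p,R,g,G,2))
for n in("side","top"):
    s=ctrl.snapshot(n);np.savez(n+"1.npz",**s)
t=load("top1")["img"];s=load("side1")["img"]
f=lambda i,x,y,w,h,k:cv2.resize(i[y:y+h,x:x+w],None,fx=k,fy=k,interpolation=cv2.INTER_CUBIC)
cv2.imwrite("pics/c4.png",np.hstack([f(t,270,145,80,90,5),f(s,230,200,80,90,5)])[:,:,::-1])
print(proj(load("top1"),g),proj(load("side1"),g),ctrl.get_obs()["joint_pos"].round(1))
```

```text
[ 0.42731971 -0.17890926  0.16578888] [-179.88398535  -19.63633895    9.38963039] [180.  -20.    9.8]
[-0.49, 0.41, 11.96, 0.0, 0.4, -0.4]
[318.49420971 198.48738391] [260.82767331 260.56716071] [ -1.4  -6.5 -39.8  -6.1 -37.4 105.2]
```

View pics/c4.png

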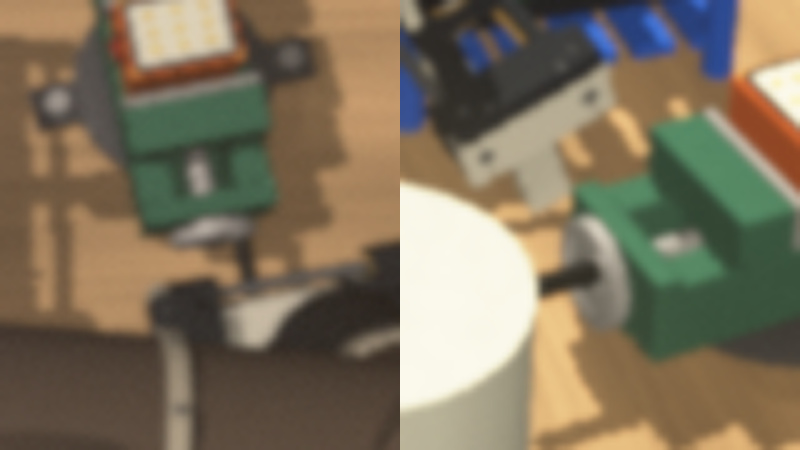

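View c4: gripper hovers before the wheel. The grip is clear in both views, at (248,250) and (575,280) in the crop, as computed.

>>> {"method": "send_rows", "body": {"plan": [[[-0.2,0.2,3,0,0.2,-0.2],[-0.5,0.4,6,0,0.4,-0.4],[-0.5,0.4,9,0,0.4,-0.4],[-0.5,0.4,11,0,0.4,-0.4],[-0.5,0.4,12,0,0.4,-0.4],[-0.5,0.4,12,0,0.4,-0.4]]]}}

```text
clock: 2.87
tool_pos: [0.4668, -0.1721, 0.0546]
orientation: [179.9, -20.2, 10.3]
force: [1.1, -0.7, -0.0]
opening: 0.0876
gripper_force: 0.0
```

>>> {"method": "send_rows", "body": {"plan": [[[0,0,0,0,0,0],[0,0,0,0,0,0],[0,0,0,0,0,0],[0,0,0,0,0,0],[0,0,0,0,0,0],[0,0,0,0,0,0]]], "fingers": 0}}

```text
clock: 3.37
tool_pos: [0.4668, -0.1734, 0.0566]
orientation: [179.8, -20.5, 10.2]
force: [-0.2, 0.2, 0.6]
opening: 0.0531
gripper_force: 0.0
```

Run:
```python
from h import *
p,R=pose();g,G=grip(46);print(p,R.as_euler("xyz",True))
print(row(p,R,g,G,2))
Q=[row(g,G,*grip(46+15*k),2) for k in range(1,25)]
for q in Q: print(q[:3])
```

```text
[ 0.46676158 -0.17344587  0.05656147] [179.83552132 -20.46737854  10.15038317]
[-0.58, 0.28, 0.32, 0.0, -0.5, 0.3]
[-0.17, 0.37, 0.47]
[-0.37, 0.6, 1.02]
[-0.58, 0.67, 1.61]
[-0.8, 0.58, 2.19]
[-0.99, 0.33, 2.73]
[-1.16, -0.06, 3.19]
[-1.29, -0.56, 3.54]
[-1.37, -1.15, 3.75]
[-1.39, -1.77, 3.82]
[-1.36, -2.39, 3.73]
[-1.27, -2.96, 3.5]
[-1.14, -3.45, 3.13]
[-0.97, -3.83, 2.66]
[-0.77, -4.06, 2.11]
[-0.56, -4.13, 1.53]
[-0.34, -4.03, 0.95]
[-0.15, -3.78, 0.41]
[0.02, -3.39, -0.06]
[0.15, -2.89, -0.41]
[0.23, -2.31, -0.62]
[0.25, -1.68, -0.69]
[0.22, -1.06, -0.6]
[0.13, -0.49, -0.37]
[0.0, 0.0, -0.0]
```

>>> {"method": "send_rows", "body": {"plan": [[[-0.3,0.15,0.2,0,-0.3,0.2],[-0.6,0.3,0.3,0,-0.5,0.3],[-0.6,0.3,0.3,0,-0.5,0.3],[-0.6,0.3,0.3,0,-0.5,0.3],[-0.6,0.3,0.3,0,-0.5,0.3],[-0.6,0.3,0.3,0,-0.5,0.3],[-0.6,0.3,0.3,0,-0.5,0.3],[-0.6,0.3,0.3,0,-0.5,0.3]]]}}

```text
clock: 4.03
tool_pos: [0.4625, -0.177, 0.0507]
orientation: [180.0, -19.9, 9.8]
force: [1.0, 0.9, -1.9]
opening: 0.0129
gripper_force: 30.0
```

>>> {"method": "send_rows", "body": {"plan": [[[0,0,0,0,0,0],[0,0,0,0,0,0],[0,0,0,0,0,0]]]}}

```text
clock: 4.28
tool_pos: [0.4625, -0.177, 0.0508]
orientation: [180.0, -19.9, 9.8]
force: [1.0, 2.9, -4.3]
opening: 0.013
gripper_force: 30.0
```

Run:
```python
from h import *
from plant import ctrl
p,R=pose();g,G=grip(46);print(p,R.as_euler("xyz",True))
print(row(p,R,g,G,2))
for n in("side","top"):
    s=ctrl.snapshot(n);np.savez(n+"1.npz",**s)
t=load("top1")["img"];s=load("side1")["img"]
f=lambda i,x,y,w,h,k:cv2.resize(i[y:y+h,x:x+w],None,fx=k,fy=k,interpolation=cv2.INTER_CUBIC)
cv2.imwrite("pics/c5.png",np.hstack([f(t,270,145,80,90,5),f(s,230,200,80,90,5)])[:,:,::-1])
```

```text
[ 0.46247761 -0.17701666  0.05079867] [179.97246293 -19.87590988   9.83307983]
[0.08, 0.0, -0.05, 0.0, 0.1, 0.0]
```

View pics/c5.png

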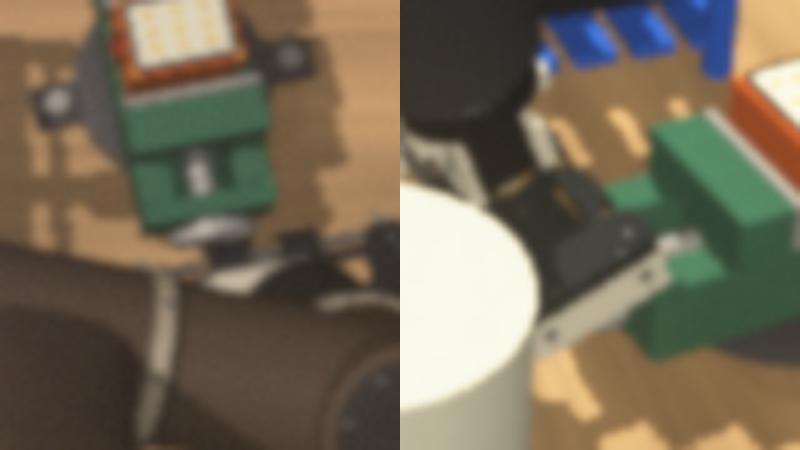

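c5: the fingers hold the grip: opening 13 mm, 30 N. Winding in steps of 15°.

>>> {"method": "send_rows", "body": {"plan": [[[-0.17,0.37,0.47,0,0,0],[-0.37,0.6,1.02,0,0,0],[-0.58,0.67,1.61,0,0,0],[-0.8,0.58,2.19,0,0,0],[-0.99,0.33,2.73,0,0,0],[-1.16,-0.06,3.19,0,0,0]]]}}

```text
clock: 4.88
tool_pos: [0.4625, -0.1768, 0.0166]
orientation: [180.0, -19.9, 9.8]
force: [-3.2, 4.0, 10.7]
opening: 0.0128
gripper_force: 30.0
```

```bash
cat > w.py <<'E'
from h import *
from plant import ctrl
o=ctrl.get_obs();p=o["tool_pos"];R=Ro.from_euler("xyz",o["orientation"],degrees=True)
d=p-.014*R.apply([0,0,1])-O; y,z=d@UY,d[2]-.048
print("loc",np.round([d@UX,y,z,np.hypot(y,z)],4),"ang",np.degrees(np.arctan2(-y,z))%360,"F vise",np.round([o["force"]@UX,o["force"]@UY,o["force"][2]],1),o["gripper_force"],o["opening"],R.as_euler("xyz",True).round(1))
import sys
a=float(sys.argv[1]);g,G=grip(a)
for k in range(1,9): print(row(g,G,*grip(a+15*k),2)[:3])
E
python3 w.py 136
```

```text
loc [-0.1635 -0.017  -0.0182  0.0249] ang 137.0118484444168 F vise [-2.5  4.5 10.7] 30.001376388172503 0.012805564537905184 [180.  -19.9   9.8]
[-0.13, -0.5, 0.35]
[-0.21, -1.09, 0.57]
[-0.23, -1.71, 0.63]
[-0.2, -2.33, 0.55]
[-0.11, -2.9, 0.31]
[0.02, -3.39, -0.06]
[0.19, -3.77, -0.53]
[0.39, -4.0, -1.08]
```

>>> {"method": "send_rows", "body": {"plan": [[[-0.11,-0.55,0.29,0,0,0],[-0.19,-1.14,0.51,0,0,0],[-0.21,-1.76,0.57,0,0,0],[-0.18,-2.38,0.49,0,0,0],[-0.09,-2.95,0.25,0,0,0],[0.04,-3.44,-0.12,0,0,0],[0.21,-3.82,-0.59,0,0,0],[0.41,-4.05,-1.14,0,0,0]]]}}

```text
clock: 5.55
tool_pos: [0.4556, -0.1366, 0.0288]
orientation: [179.9, -19.9, 9.8]
force: [1.4, -5.9, -2.6]
opening: 0.0126
gripper_force: 30.0
```

```bash
python3 w.py 256
```

```text
loc [-0.1634  0.0238 -0.006   0.0246] ang 255.86543978622822 F vise [ 0.3 -6.  -2.6] 29.99947984582832 0.012594514606540338 [179.9 -19.9   9.8]
[0.21, -0.07, -0.58]
[0.42, 0.02, -1.17]
[0.62, 0.27, -1.71]
[0.79, 0.66, -2.17]
[0.92, 1.17, -2.52]
[1.0, 1.75, -2.73]
[1.02, 2.37, -2.8]
[0.99, 2.99, -2.71]
```

>>> {"method": "send_rows", "body": {"plan": [[[0.21,-0.04,-0.58,0,0,0],[0.42,0.05,-1.17,0,0,0],[0.62,0.3,-1.71,0,0,0],[0.79,0.69,-2.17,0,0,0],[0.92,1.2,-2.52,0,0,0],[1.0,1.78,-2.73,0,0,0]]]}}

```text
clock: 6.05
tool_pos: [0.4586, -0.1544, 0.058]
orientation: [180.0, -19.9, 9.8]
force: [8.2, 0.9, -18.6]
opening: 0.0128
gripper_force: 30.0
```

```bash
python3 w.py 346
```

```text
loc [-0.1635  0.0057  0.0232  0.0239] ang 346.12345808627265 F vise [  8.2  -0.5 -18.6] 29.997287654196043 0.012815500135303333 [180.  -19.9   9.8]
[0.02, 0.62, -0.07]
[-0.01, 1.24, 0.02]
[-0.09, 1.82, 0.26]
[-0.23, 2.31, 0.62]
[-0.4, 2.68, 1.09]
[-0.6, 2.91, 1.64]
[-0.81, 2.98, 2.23]
[-1.02, 2.89, 2.81]
```

>>> {"method": "send_rows", "body": {"plan": [[[0,0.3,0.04,0,0,0],[-0.01,0.62,0.02,0,0,0],[-0.03,0.93,0.06,0,0,0],[-0.04,1.24,0.11,0,0,0],[-0.06,1.45,0.18,0,0,0],[-0.08,1.6,0.24,0,0,0]]]}}

```text
clock: 6.55
tool_pos: [0.461, -0.1686, 0.056]
orientation: [-179.9, -19.9, 9.8]
force: [-9.3, 23.3, 17.6]
opening: 0.0126
gripper_force: 30.0
```

```bash
python3 w.py 376
```

```text
loc [-0.1635 -0.0087  0.0212  0.0229] ang 22.249086798087998 F vise [-5.2 24.6 17.6] 30.00308033042529 0.012590421425877948 [-179.9  -19.9    9.8]
[-0.09, 0.57, 0.23]
[-0.22, 1.06, 0.6]
[-0.39, 1.44, 1.07]
[-0.59, 1.67, 1.62]
[-0.8, 1.74, 2.21]
[-1.02, 1.65, 2.79]
[-1.21, 1.4, 3.33]
[-1.38, 1.01, 3.79]
```

>>> {"method": "send_rows", "body": {"plan": [[[0,0.12,0,0,0,0],[0,0.25,0,0,0,0],[-0.01,0.35,0.02,0,0,0],[-0.01,0.35,0.02,0,0,0]]]}}

```text
clock: 6.88
tool_pos: [0.4613, -0.1707, 0.0555]
orientation: [-179.8, -19.8, 9.8]
force: [-5.5, 31.0, 11.2]
opening: 0.0126
gripper_force: 30.0
```

```bash
python3 w.py 385
```

```text
loc [-0.1636 -0.0109  0.0207  0.0234] ang 27.794917945820615 F vise [-0.1 31.5 11.2] 30.004281653053226 0.01259143949587637 [-179.8  -19.8    9.8]
[-0.12, 0.53, 0.32]
[-0.27, 0.95, 0.75]
[-0.46, 1.24, 1.27]
[-0.67, 1.38, 1.85]
[-0.89, 1.35, 2.44]
[-1.09, 1.16, 3.0]
[-1.27, 0.82, 3.49]
[-1.42, 0.36, 3.89]
```

>>> {"method": "send_rows", "body": {"plan": [[[0,0.15,0.05,0,0,0],[-0.02,0.3,0.1,0,0,0],[-0.02,0.3,0.1,0,0,0],[-0.02,0.3,0.1,0,0,0]]]}}

```text
clock: 7.22
tool_pos: [0.4616, -0.1728, 0.0542]
orientation: [-179.8, -19.8, 9.8]
force: [-6.0, 37.1, 10.8]
opening: 0.0131
gripper_force: 30.0
```

```bash
python3 w.py 385|head -1
```

```text
loc [-0.1637 -0.013   0.0194  0.0234] ang 33.89912634608444 F vise [ 0.4 37.6 10.8] 29.9906790163368 0.013126467894361659 [-179.8  -19.8    9.8]
```

Tangential force of about 37 N, well over the tightening force, and the bar is starting to spread the fingers: the wheel is at its stop. Relaxing and letting go.

>>> {"method": "send_rows", "body": {"plan": [[[0.02,-0.2,-0.06,0,0,0],[0.03,-0.4,-0.1,0,0,0],[0.03,-0.5,-0.1,0,0,0]]]}}

```text
clock: 7.47
tool_pos: [0.461, -0.1691, 0.0557]
orientation: [-179.9, -19.8, 9.9]
force: [-7.6, 21.1, 12.7]
opening: 0.0127
gripper_force: 30.0
```

>>> {"method": "send_rows", "body": {"plan": [[[0,0,0,0,0,0],[0,0,0,0,0,0],[0,0,0,0,0,0],[0,0,0,0,0,0],[0,0,0,0,0,0],[0,0,0,0,0,0],[0,0,0,0,0,0]]], "fingers": 1}}

```text
clock: 8.05
tool_pos: [0.4621, -0.1717, 0.0557]
orientation: [179.9, -19.9, 9.8]
force: [0.5, 0.1, -0.8]
opening: 0.0538
gripper_force: 0.0
```

>>> {"method": "send_rows", "body": {"plan": [[[0,0,-2,0,0,0],[0,0,-5,0,0,0],[0,0,-9,0,0,0],[0,0,-13,0,0,0],[0,0,-17,0,0,0],[0,0,-20,0,0,0]]]}}

```text
clock: 8.55
tool_pos: [0.394, -0.1835, 0.2472]
orientation: [179.9, -20.1, 9.9]
force: [0.9, -0.4, 0.6]
opening: 0.0869
gripper_force: 0.0
```

Run:
```python
from h import *
from plant import ctrl
for n in("side","top"):
    s=ctrl.snapshot(n);np.savez(n+"2.npz",**s)
T=load("top2");t=T["img"];s=load("side2")["img"]
f=lambda i,x,y,w,h,k:cv2.resize(i[y:y+h,x:x+w],None,fx=k,fy=k,interpolation=cv2.INTER_CUBIC)
cv2.imwrite("pics/c6.png",np.hstack([f(t,270,120,80,96,5),f(s,240,190,80,96,5)])[:,:,::-1])
p,R=pose();print(p,R.as_euler("xyz",True),ctrl.get_obs()["force"])
```

```text
[ 0.39609003 -0.18395106  0.24979232] [179.72469272 -20.46407737   9.89642825] [ 0.90621371 -0.01301358 -0.04242976]
```

View pics/c6.png

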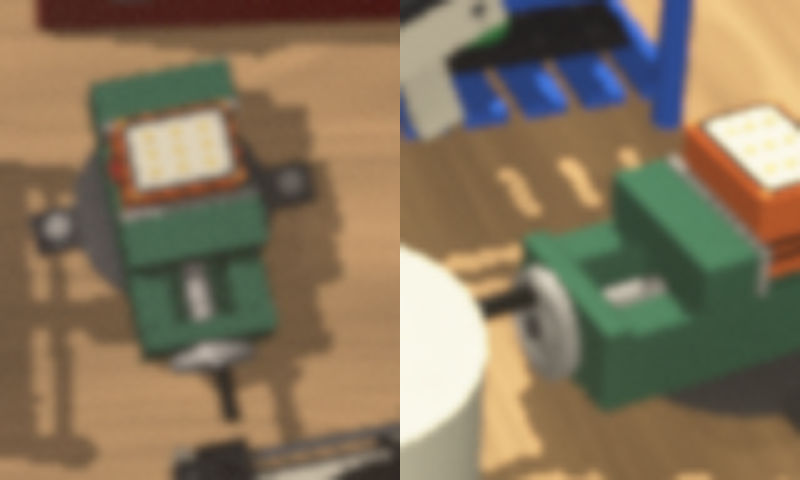

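c6: the moving jaw is closed on the base, seal rectangle at crop (181,150). Grip rests just past the top, clamped. Now measuring seal and head more exactly.

Run:
```python
from h import *
T=load("top2");S=load("side2");T0=load("top0");S0=load("side0")
def big(s,box,lo,hi,k=6):
    x,y,w,h=box;i=cv2.resize(s["img"][y:y+h,x:x+w],None,fx=k,fy=k,interpolation=cv2.INTER_CUBIC)
    m=cv2.inRange(cv2.cvtColor(i,cv2.COLOR_RGB2HSV),lo,hi);m=cv2.morphologyEx(m,cv2.MORPH_CLOSE,np.ones((9,9)))
    c=max(cv2.findContours(m,0,1)[0],key=cv2.contourArea)
    f=lambda q:np.array([x+(q[0]+.5)/k-.5,y+(q[1]+.5)/k-.5])
    return c,f
def rect(name,s,box,lo,hi,z):
    c,f=big(s,box,lo,hi)
    W=np.array([onz(s,*f(q[0]),z)[:2] for q in c]).astype(np.float32)
    r=cv2.minAreaRect(W*1000); print(name,np.round(r[0],1),np.round(r[1],1),round(r[2],1));return c,f
for n,s,b in(("sealT",T,(288,136,36,28)),("sealS",S,(296,206,36,26))):
    rect(n,s,b,(0,0,150),(45,105,255),.124)
    rect(n+" orange+",s,b,(0,0,0),(1,0,0),.124) if 0 else 0
c,f=rect("handleT",T,(128,180,28,10),(0,0,0),(180,255,75),.228)
M=cv2.moments(c);a=f((M["m10"]/M["m00"],M["m01"]/M["m00"]))
c,f=rect("handleS",S,(210,108,16,26),(0,0,0),(180,255,70),.22)
x0=cv2.boundingRect(c);print("side handle box",f(x0[:2]),x0[2]/6,x0[3]/6)
rect("capT",T,(126,176,40,30),(3,150,150),(15,255,255),.198)
rect("capS",S,(203,118,30,20),(3,150,170),(18,255,255),.198)
print("cup/pig shift", [np.abs(T["img"][160:215,100:260].astype(int)-T0["img"][160:215,100:260]).mean()])
```

```text
sealT [ 631.1 -128. ] [51.  73.7] 9.8
sealS [ 643.6 -121.4] [73.1 78. ] 9.8
handleT [490.9 425.1] [10.4 63.2] 1.1
handleS [490.1 424.9] [246.7  57.2] 77.3
side handle box [209.58333333 107.58333333] 16.0 26.0
capT [473.4 427.9] [79.5 26.6] 87.6
capS [531.8 386.6] [13.2 23.6] 1.3
cup/pig shift [np.float64(10.110340909090908)]
```

```bash
cat > go.py <<'E'
from h import *
from scipy.spatial.transform import Slerp
import sys
def go(p1,R1,n,pw=1):
    p,R=pose();print(p.round(4),R.as_euler("xyz",True).round(1))
    s=Slerp([0,1],Ro.concatenate([R,R1]))
    for k in range(1,n+1): print(row(p,R,p+(np.array(p1)-p)*k/n,s(k/n),1))
E
python3 - <<'E'
from go import *
p,R=pose();H=Rdown(-88.6)
print(p.round(4));s=Slerp([0,1],Ro.concatenate([R,H]))
P=np.array([p,[.40,-.16,.36],[.491,.427,.36]])
from scipy.interpolate import interp1d
f=interp1d([0,4,20],P,axis=0)
for k in range(1,9):print(row(p,R,f(k),s(k/16),1))
E
```

```text
[ 0.3961 -0.184   0.2498]
[1.1, -0.6, -2.5, -1.1, -1.0, 6.1]
[2.3, -1.1, -5.0, -2.2, -1.9, 12.2]
[3.4, -1.7, -7.5, -3.3, -2.9, 18.2]
[4.6, -2.2, -10.1, -4.3, -3.8, 24.3]
[5.7, -5.8, -9.7, -5.4, -4.8, 30.4]
[6.8, -9.3, -9.3, -6.5, -5.8, 36.5]
[7.9, -12.8, -8.9, -7.6, -6.7, 42.6]
[9.1, -16.3, -8.5, -8.7, -7.7, 48.6]
```

>>> {"method": "send_rows", "body": {"plan": [[[1,-0.5,-2.5,-1,-1,6],[2.3,-1,-5,-2,-2,12],[3.4,-1.7,-7.5,-3.3,-2.9,18],[4.6,-2.2,-10,-4.3,-3.8,24],[5.7,-5.8,-9.7,-5.4,-4.8,30],[6.8,-9.3,-9.3,-6.5,-5.8,36],[7.9,-12.8,-8.9,-7.6,-6.7,42],[9.1,-16.3,-8.5,-8.7,-7.7,48]]]}}

```text
clock: 9.32
tool_pos: [0.4176, -0.0439, 0.354]
orientation: [-175.7, -10.8, -34.9]
force: [0.0, -1.1, 0.1]
opening: 0.0873
gripper_force: 0.0
```

```bash
python3 -c "
from go import *
go((.491,.426,.33),Rdown(-88.6),12)"
```

```text
[ 0.4176 -0.0439  0.354 ] [-175.7  -10.8  -34.9]
[-1.7, -3.6, 0.1, -0.8, -0.7, 4.5]
[-3.5, -7.1, 0.3, -1.5, -1.3, 9.0]
[-5.2, -10.7, 0.4, -2.3, -2.0, 13.5]
[-7.0, -14.2, 0.5, -3.0, -2.7, 18.0]
[-8.7, -17.8, 0.7, -3.8, -3.3, 22.4]
[-10.5, -21.4, 0.8, -4.5, -4.0, 26.9]
[-12.2, -24.9, 1.0, -5.3, -4.7, 31.4]
[-14.0, -28.5, 1.1, -6.0, -5.3, 35.9]
[-15.7, -32.0, 1.2, -6.8, -6.0, 40.4]
[-17.5, -35.6, 1.4, -7.5, -6.7, 44.9]
[-19.2, -39.2, 1.5, -8.3, -7.4, 49.4]
[-21.0, -42.7, 1.6, -9.0, -8.0, 53.9]
```

>>> {"method": "send_rows", "body": {"plan": [[[-1.7,-3.6,0,-0.8,-0.7,4.5],[-3.5,-7.1,0,-1.5,-1.3,9],[-5.2,-10.7,0,-2.3,-2,13.5],[-7,-14.2,0,-3,-2.7,18],[-8.7,-17.8,0.3,-3.8,-3.3,22.4],[-10.5,-21.4,0.5,-4.5,-4,27],[-12.2,-25,0.7,-5.3,-4.7,31.5],[-14,-28.5,1,-6,-5.3,36]]]}}

```text
clock: 9.98
tool_pos: [0.4654, 0.2713, 0.3379]
orientation: [-177.5, -3.1, -70.7]
force: [0.5, 0.2, 0.5]
opening: 0.0878
gripper_force: 0.0
```

```bash
python3 -c "
from go import *
go((.491,.426,.29),Rdown(-88.6),5)"
```

```text
[0.4654 0.2713 0.3379] [-177.5   -3.1  -70.7]
[-2.8, -1.5, 0.9, -0.6, -0.5, 3.6]
[-5.6, -2.9, 1.7, -1.2, -1.1, 7.2]
[-8.4, -4.4, 2.6, -1.8, -1.6, 10.8]
[-11.2, -5.9, 3.5, -2.4, -2.2, 14.4]
[-14.0, -7.3, 4.4, -3.0, -2.7, 18.0]
```

>>> {"method": "send_rows", "body": {"plan": [[[-2.8,-1.5,0.9,-0.6,-0.5,3.6],[-5.6,-2.9,1.7,-1.2,-1.1,7.2],[-8.4,-4.4,2.6,-1.8,-1.6,10.8],[-11.2,-5.9,3.5,-2.4,-2.2,14.4],[-14,-7.3,4.4,-3,-2.7,18],[-14,-7.3,4.4,-3,-2.7,18],[-14,-7.3,4.4,-3,-2.7,18]]]}}

```text
clock: 10.57
tool_pos: [0.4898, 0.4246, 0.2872]
orientation: [179.9, -0.2, -88.4]
force: [0.0, -0.8, 0.1]
opening: 0.0879
gripper_force: 0.0
```

```bash
python3 -c "
from go import *
from plant import ctrl
go((.491,.426,.204),Rdown(-88.6),3)
s=ctrl.snapshot('side');i=s['img'][80:180,180:290]
cv2.imwrite('pics/c7.png',cv2.resize(i,None,fx=5,fy=5,interpolation=2)[:,:,::-1])"
```

```text
[0.4898 0.4246 0.2872] [179.9  -0.2 -88.4]
[-0.1, -0.0, 2.8, 0.0, -0.1, 0.1]
[-0.1, -0.1, 5.5, 0.1, -0.1, 0.1]
[-0.2, -0.1, 8.3, 0.1, -0.2, 0.2]
```

View pics/c7.png

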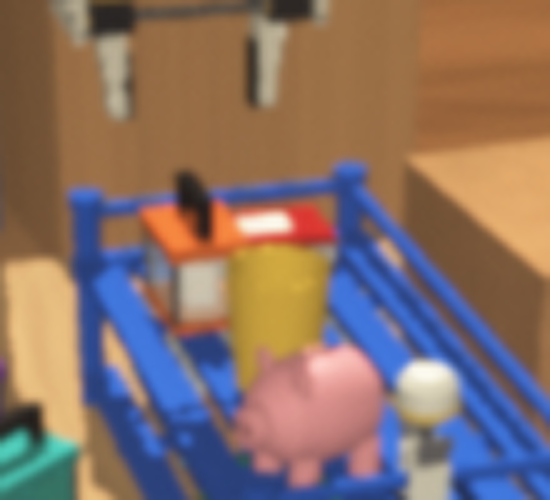

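c7: open fingers at crop (117,95) and (265,85) straddle the handle (195,205). Descending and closing.

>>> {"method": "send_rows", "body": {"plan": [[[0,0,2.8,0,0,0],[-0.1,0,5.5,0,-0.1,0.1],[-0.2,-0.1,7.5,0,-0.2,0.2],[-0.2,-0.1,8.3,0,-0.2,0.2],[-0.2,-0.1,8.3,0,-0.2,0.2],[-0.2,-0.1,8.3,0,-0.2,0.2]]]}}

```text
clock: 11.12
tool_pos: [0.4913, 0.4255, 0.2085]
orientation: [-179.9, 0.2, -88.6]
force: [0.1, 0.1, 0.1]
opening: 0.0879
gripper_force: 0.0
```

>>> {"method": "send_rows", "body": {"plan": [[[0,0,0,0,0,0],[0,0,0,0,0,0],[0,0,0,0,0,0],[0,0,0,0,0,0],[0,0,0,0,0,0],[0,0,0,0,0,0],[0,0,0,0,0,0],[0,0,0,0,0,0]]], "fingers": 0}}

```text
clock: 11.78
tool_pos: [0.4908, 0.4257, 0.2073]
orientation: [-180.0, 0.2, -88.6]
force: [-0.3, 0.8, 0.8]
opening: 0.0396
gripper_force: 0.0
```

>>> {"method": "send_rows", "body": {"plan": [[[0,0,0,0,0,0],[0,0,0,0,0,0],[0,0,0,0,0,0],[0,0,0,0,0,0],[0,0,0,0,0,0],[0,0,0,0,0,0],[0,0,0,0,0,0],[0,0,0,0,0,0]]]}}

```text
clock: 12.45
tool_pos: [0.4908, 0.4256, 0.2071]
orientation: [-180.0, 0.2, -88.6]
force: [1.2, -0.4, -1.8]
opening: 0.014
gripper_force: 29.8
```

>>> {"method": "send_rows", "body": {"plan": [[[0,0,-0.5,0,0,0],[0,0,-1.5,0,0,0],[0,0,-3.5,0,0,0],[0,0,-6,0,0,0],[0,0,-9,0,0,0],[0,0,-12,0,0,0],[0,0,-15,0,0,0],[0,0,-17,0,0,0]]]}}

```text
clock: 13.12
tool_pos: [0.4912, 0.4252, 0.382]
orientation: [-179.8, 0.3, -88.6]
force: [0.4, -0.2, -1.1]
opening: 0.0141
gripper_force: 29.8
```

```bash
python3 -c "
from go import *
go((.629,-.130,.374),Rdown(-80.2),24)"
```

```text
[0.4912 0.4252 0.382 ] [-179.8    0.3  -88.6]
[2.3, -0.5, 0.0, -0.0, 0.0, -0.4]
[4.7, -1.0, 0.0, -0.0, 0.0, -0.7]
[7.0, -1.6, 0.1, -0.0, 0.0, -1.1]
[9.3, -2.1, 0.1, -0.0, 0.1, -1.4]
[11.6, -2.6, 0.1, -0.0, 0.1, -1.8]
[14.0, -3.1, 0.1, -0.1, 0.1, -2.1]
[16.3, -3.6, 0.1, -0.1, 0.1, -2.5]
[18.6, -4.1, 0.2, -0.1, 0.1, -2.8]
[20.9, -4.7, 0.2, -0.1, 0.1, -3.2]
[23.3, -5.2, 0.2, -0.1, 0.1, -3.5]
[25.6, -5.7, 0.2, -0.1, 0.1, -3.9]
[27.9, -6.2, 0.3, -0.1, 0.2, -4.2]
[30.2, -6.7, 0.3, -0.1, 0.2, -4.6]
[32.6, -7.3, 0.3, -0.1, 0.2, -4.9]
[34.9, -7.8, 0.3, -0.1, 0.2, -5.3]
[37.2, -8.3, 0.3, -0.2, 0.2, -5.6]
[39.6, -8.8, 0.4, -0.2, 0.2, -6.0]
[41.9, -9.3, 0.4, -0.2, 0.2, -6.3]
[44.2, -9.9, 0.4, -0.2, 0.3, -6.7]
[46.5, -10.4, 0.4, -0.2, 0.3, -7.0]
[48.9, -10.9, 0.4, -0.2, 0.3, -7.4]
[51.2, -11.4, 0.5, -0.2, 0.3, -7.7]
[53.5, -11.9, 0.5, -0.2, 0.3, -8.1]
[55.8, -12.4, 0.5, -0.2, 0.3, -8.4]
```

>>> {"method": "send_rows", "body": {"plan": [[[1,-0.2,0,0,0,0],[3,-0.7,0,0,0,-0.4],[5.5,-1.2,0,0,0,-0.8],[8,-1.8,0,0,0,-1.2],[10.5,-2.3,0,0,0,-1.6],[13,-2.9,0,0,0,-2],[15.5,-3.5,0,0,0,-2.4],[18,-4,0,0,0,-2.8]]]}}

```text
clock: 13.78
tool_pos: [0.535, 0.2447, 0.3771]
orientation: [-180.0, 0.2, -85.8]
force: [0.5, 1.3, -1.9]
opening: 0.0137
gripper_force: 29.8
```

>>> {"method": "send_rows", "body": {"plan": [[[2.5,-0.4,0,0,0,-0.4],[5,-0.8,0,0,0,-0.7],[7.5,-1.2,0,0,0,-1.1],[10,-1.6,0,0,0,-1.4],[12.5,-2,0,0,0,-1.8],[15,-2.4,0,0,0,-2.1],[17.5,-2.8,0,0,0,-2.5],[20,-3.2,0,0,0,-2.8]]]}}

```text
clock: 14.45
tool_pos: [0.5812, 0.0476, 0.3766]
orientation: [-179.9, 0.2, -83.0]
force: [0.8, 0.6, -1.6]
opening: 0.0135
gripper_force: 29.8
```

```bash
python3 -c "
from go import *
go((.629,-.130,.36),Rdown(-80.2),8)"
```

```text
[0.5812 0.0476 0.3766] [-179.9    0.2  -83. ]
[2.3, -0.3, 0.2, -0.0, 0.0, -0.4]
[4.6, -0.6, 0.4, -0.0, 0.0, -0.7]
[6.8, -1.0, 0.6, -0.0, 0.1, -1.1]
[9.1, -1.3, 0.8, -0.0, 0.1, -1.4]
[11.4, -1.6, 1.0, -0.0, 0.1, -1.8]
[13.7, -1.9, 1.2, -0.1, 0.1, -2.1]
[15.9, -2.3, 1.4, -0.1, 0.2, -2.5]
[18.2, -2.6, 1.6, -0.1, 0.2, -2.8]
```

>>> {"method": "send_rows", "body": {"plan": [[[2.3,-0.3,0,0,0,-0.4],[4.8,-0.7,0,0,0,-0.8],[7.3,-1,0,0,0,-1.2],[9.8,-1.4,0,0,0.1,-1.6],[12.3,-1.8,0.5,0,0.1,-2],[14.8,-2.1,1,0,0.1,-2.4],[16.8,-2.4,1.5,-0.1,0.2,-2.7],[18.2,-2.6,1.6,-0.1,0.2,-2.8]]]}}

```text
clock: 15.12
tool_pos: [0.6289, -0.1302, 0.3587]
orientation: [179.8, -0.0, -80.3]
force: [0.0, -0.1, -2.0]
opening: 0.0139
gripper_force: 29.8
```

>>> {"method": "send_rows", "body": {"plan": [[[0,0,2,0,0,0],[0,0,5,0,0,0],[0,0,8,0,0,0],[0,0,10,0,0,0],[0,0,11,0,0,0],[0,0,11,0,0,0],[0,0,11,0,0,0]]]}}

```text
clock: 15.7
tool_pos: [0.6297, -0.1285, 0.2506]
orientation: [180.0, -0.1, -80.2]
force: [0.7, -1.0, -0.5]
opening: 0.0137
gripper_force: 29.8
```

```bash
python3 -c "
from go import *
from plant import ctrl
go((.630,-.129,.2111),Rdown(-80.2),2)
for n in('side','top'): np.savez(n+'3.npz',**ctrl.snapshot(n))
t=load('top3')['img'];s=load('side3')['img']
f=lambda i,x,y,w,h,k:cv2.resize(i[y:y+h,x:x+w],None,fx=k,fy=k,interpolation=cv2.INTER_CUBIC)
cv2.imwrite('pics/c8.png',np.hstack([f(s,260,165,90,100,6)])[:,:,::-1])"
```

```text
[ 0.6297 -0.1285  0.2506] [ 1.80e+02 -1.00e-01 -8.02e+01]
[0.0, -0.0, 2.0, 0.0, -0.0, -0.0]
[0.0, -0.0, 3.9, 0.0, -0.1, -0.0]
```

View pics/c8.png

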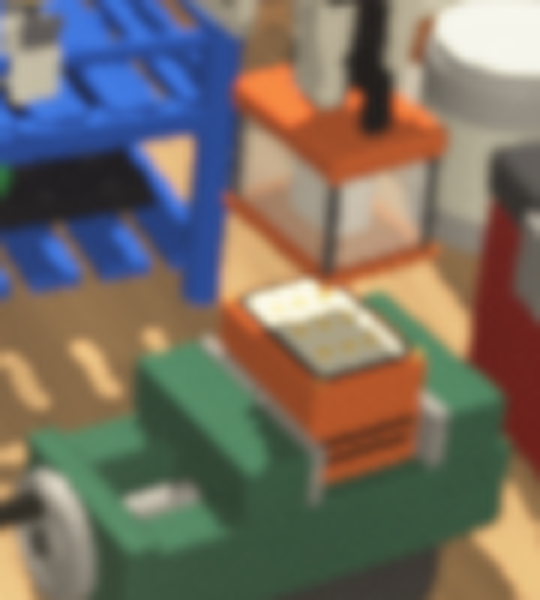

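c8: head level above the base; flange bottom corners at crop (228,203), (328,280), (437,257), base top corners at (222,303), (313,378), (422,356). Comparing the two.

```bash
python3 -c "
from h import *
S=load('side3');c=lambda x,y:(260+x/6-.4,165+y/6-.4)
L=lambda p:np.round([1000*((p-O)@UX),1000*((p-O)@UY)],1)
for a,b in(((228,203),(222,303)),((328,280),(313,378)),((437,257),(422,356))):
    h=onz(S,*c(*a),.1735);q=onz(S,*c(*b),.124);print('head',L(h),'base',L(q),'d',L(h)-L(q))
p,R=pose();print('tcp',L(p))
print('expected px base corners', [np.round((proj(S,O+x*UX+y*UY+.124*UZ)-[259.6,164.6])*6) for x,y in((-.017,.042),(-.017,-.042),(.045,-.042))])
print('expected head', [np.round((proj(S,[.6297,-.1285,0]+x*UX+y*UY+.1735*UZ)-[259.6,164.6])*6) for x,y in((-.031,.042),(-.031,-.042),(.031,-.042))])
"
```

```text
head [-10.   50.2] base [-14.6  40.9] d [4.6 9.3]
head [ -4.1 -24.8] base [ -9.4 -29.1] d [5.3 4.3]
head [ 52.  -29.8] base [ 46.4 -35.8] d [5.6 6. ]
tcp [14.9  2. ]
expected px base corners [array([216., 303.]), array([315., 397.]), array([427., 364.])]
expected head [array([223., 212.]), array([323., 304.]), array([438., 271.])]
```

```bash
cat > e.py <<'E'
from h import *
def prof(s,c,yaw,z,offs,axis="y",span=.065):
    a=np.radians(yaw);ux=np.array([np.cos(a),np.sin(a),0]);uy=np.array([-ux[1],ux[0],0])
    d,o=(uy,ux) if axis=="y" else (ux,uy)
    t=np.arange(-span,span+1e-6,.0005);im=s["img"].astype(np.float32);A=[]
    for k in offs:
        q=np.array([proj(s,np.r_[c,z]+d*v+o*k) for v in t],np.float32)
        A.append(cv2.remap(im,q[:,0].reshape(1,-1),q[:,1].reshape(1,-1),cv2.INTER_CUBIC)[0])
    A=np.mean(A,0)
    for nm,v in(("R",A[:,0]),("R-B",A[:,0]-A[:,2])):
        g=np.gradient(cv2.GaussianBlur(v.reshape(1,-1),(0,0),2)[0]);k=[i for i in range(4,len(g)-4) if abs(g[i])==abs(g[i-4:i+5]).max() and abs(g[i])>1.2]
        print("  ",axis,nm,[(round(float(t[i])*1000,1),round(float(g[i]),1)) for i in k])
E
python3 - <<'E'
from e import *
T2=load("top2");S2=load("side2")
b=(.6298,-.1306)
print("base top cam");prof(T2,b,9.8,.124,(-.02,-.01,0,.01,.02));prof(T2,b,9.8,.124,(-.03,-.015,0,.015,.03),"x",.05)
print("base side cam");prof(S2,b,9.8,.124,(-.02,-.01,0,.01,.02));prof(S2,b,9.8,.124,(-.03,-.015,0,.015,.03),"x",.05)
h=(.4908,.4256)
print("head top");prof(T2,h,1.4,.198,(-.024,-.018,.018,.024));prof(T2,h,1.4,.198,(-.037,.037,),"x",.05)
print("head side");prof(S2,h,1.4,.198,(-.024,-.018,.018,.024));prof(S2,h,1.4,.198,(-.037,.037),"x",.05)
E
```

```text
base top cam
   y R [(-49.0, -1.3), (-32.0, 4.6), (34.5, -3.9), (48.5, -3.0), (51.5, -2.9), (62.0, 2.4)]
   y R-B [(-42.0, 2.0), (-35.0, -2.2), (-23.0, 1.6), (-14.0, -1.5), (-2.5, 1.5), (6.0, -1.6), (17.0, 1.6), (26.0, -1.4), (39.5, 4.5), (50.0, -4.1)]
   x R [(-43.5, 1.9), (-30.5, 2.9), (-20.0, 4.7), (24.5, -5.1)]
   x R-B [(-33.0, 4.6), (-24.5, -4.4), (-15.5, 1.3), (27.0, 1.5), (34.0, -3.9)]
base side cam
   y R [(-42.0, 1.5), (-29.0, 3.6), (39.5, -2.1), (58.0, -1.6), (62.5, -1.3)]
   y R-B [(-63.0, 1.4), (-53.5, 1.5), (-33.0, -6.7), (-19.5, 1.5), (-10.5, -1.8), (1.0, 1.7), (10.5, -1.5), (22.0, 1.6), (41.0, 3.4), (57.5, -1.8), (62.5, -1.4)]
   x R [(-30.0, 4.2), (-23.5, -1.6), (-18.0, 4.9), (30.0, -5.3), (47.5, 5.6)]
   x R-B [(-47.5, 3.9), (-30.5, 3.3), (-22.0, -7.6), (-10.0, 1.2), (3.0, 1.2), (27.5, 2.1), (36.5, -3.5), (47.0, 4.8)]
head top
   y R [(-56.0, 2.9), (-36.0, 6.1), (46.5, -4.6)]
   y R-B [(-56.0, 5.6), (-38.5, 6.8), (46.0, -6.9)]
   x R [(-38.5, 2.7), (-27.5, 4.6), (-3.5, -4.4), (13.5, 4.8), (31.5, -3.5), (44.0, -2.2)]
   x R-B [(-41.5, 8.2), (-28.0, 5.2), (-3.5, -3.6), (-0.5, -3.6), (13.5, 4.2), (30.5, -4.8), (45.0, -4.0)]
head side
   y R []
   y R-B []
   x R [(29.0, 3.7), (42.0, 2.3)]
   x R-B [(28.5, 3.3)]
```

Run:
```python
from e import *
b=(.6298,-.1306)
for n in("side3","top3"):
    s=load(n)
    print(n,"cap");prof(s,b,9.8,.2415,(-.026,-.022,.022,.026));prof(s,b,9.8,.2415,(-.036,-.032,),"x",.05);prof(s,b,9.8,.2415,(.036,.032,),"x",.05)
    print("flange bottom");prof(s,b,9.8,.1735,(-.024,-.012,0,.012,.024));prof(s,b,9.8,.1735,(-.03,0,.03),"x",.05)
    print("base");prof(s,b,9.8,.124,(-.027,-.02,-.01,));prof(s,b,9.8,.124,(-.03,-.025,-.02),"x",.05)
```

```text
side3 cap
   y R [(-3.5, -2.9), (34.0, 2.3), (51.0, -5.0)]
   y R-B [(-45.0, 4.4), (-3.5, -2.4), (50.5, -6.6)]
   x R [(-48.0, -1.3), (-31.5, 2.0)]
   x R-B [(-38.0, 4.7), (29.5, -6.0)]
   x R [(-37.5, 6.9), (-34.5, 6.6), (-31.5, 6.7), (-4.5, -6.8), (10.5, 2.2), (23.5, -7.9), (44.0, 7.7)]
   x R-B [(-37.5, 13.1), (-5.0, -9.9), (23.5, -1.7), (44.0, 1.6)]
flange bottom
   y R [(-42.5, 2.5), (-31.0, -2.4), (-26.0, -2.2), (-21.5, -1.9), (58.5, -1.6)]
   y R-B [(-42.0, 1.6), (-36.5, 2.2), (-32.5, 1.9), (-21.0, -3.0), (58.5, -2.3)]
   x R [(-38.5, 3.4), (-26.0, -3.2), (-4.5, -1.8), (4.0, 2.5), (18.0, -1.6), (25.5, 2.7), (48.0, -1.9)]
   x R-B [(-39.5, 4.5), (-26.5, 2.9), (-18.5, -1.5), (-3.0, -1.2)]
base
   y R [(-35.5, -3.0), (14.5, 3.9), (52.5, -3.5), (58.0, -3.2)]
   y R-B [(-34.0, -4.0), (38.0, 1.6), (47.5, -3.6), (52.0, -4.4), (57.5, -3.7)]
   x R [(-24.0, -3.1), (-17.0, 2.6), (20.5, 3.7), (29.5, -4.8), (47.0, 7.9)]
   x R-B [(-48.0, 5.2), (-23.0, -5.4), (36.0, -4.0), (47.0, 6.7)]
top3 cap
   y R [(-63.0, -2.6), (-49.5, -2.1), (-40.0, 1.9), (1.5, -1.4), (18.5, 6.9), (50.0, -3.3), (57.
[... 161 characters left out ...]
x R [(-37.5, 4.2), (-20.0, -4.2)]
   x R-B [(-37.5, 2.6), (-18.0, -3.4)]
   x R [(-42.0, -3.5), (-30.5, 6.7), (-7.0, -6.7), (13.5, 5.9), (30.0, -2.5), (48.0, -3.9)]
   x R-B [(-44.0, 2.7), (-31.0, 6.6), (-7.0, -5.1), (13.5, 4.8), (30.5, -4.9), (48.0, -1.8)]
flange bottom
   y R [(-63.0, -1.4), (-55.0, 1.5), (11.0, 2.6), (24.5, 2.7), (37.5, -1.3), (51.0, -4.2)]
   y R-B [(9.5, 2.7), (24.0, 2.2), (37.5, -1.5), (52.0, -4.7)]
   x R [(-12.5, 3.5), (0.0, -2.2)]
   x R-B [(-44.5, 1.8), (-36.5, -1.5), (-13.5, 3.9), (-2.5, -1.9)]
base
   y R [(6.0, 3.9), (37.5, 1.4), (49.5, -3.3)]
   y R-B [(2.5, 2.3), (38.0, 2.7), (50.0, -4.9)]
   x R [(-5.5, 2.6), (12.5, -4.2)]
   x R-B [(-2.0, 2.8), (12.0, -3.5)]
```

>>> {"method": "send_rows", "body": {"plan": [[[0.2,0,0.8,0,0,0],[0.4,0,1.6,0,0,0],[0.5,-0.05,2.4,0,0,0],[0.5,-0.05,2.8,0,0,0],[0.5,-0.05,2.8,0,0,0],[0.5,-0.05,2.8,0,0,0]]]}}

```text
clock: 16.3
tool_pos: [0.6304, -0.1334, 0.2212]
orientation: [179.9, -0.0, -80.2]
force: [0.3, 0.4, -1.8]
opening: 0.0138
gripper_force: 29.8
```

Run:
```python
from e import *
from plant import ctrl
b=(.6298,-.1306)
p,R=pose();zb=p[2]-.0771;print(p,R.as_euler("xyz",True),"bottom",zb,ctrl.get_obs()["force"])
for n in("side","top"):
    np.savez(n+"4.npz",**ctrl.snapshot(n));s=load(n+"4");z=zb+.068
    print(n,"cap y");prof(s,b,9.8,z,(-.026,-.022,.022,.026));print("cap x +y end");prof(s,b,9.8,z,(.036,.032,),"x",.05)
    if n=="side": 
        print("-x face: vertical profile");
        for y in(-.03,0,.03):
            t=np.arange(.1,.22,.0005);q=np.array([proj(s,np.r_[b,0]-.031*UX+y*UY+v*UZ) for v in t],np.float32)
            A=cv2.remap(s["img"].astype(np.float32),q[:,0].reshape(1,-1),q[:,1].reshape(1,-1),2)[0];v=A[:,0]-A[:,2];g=np.gradient(cv2.GaussianBlur(v.reshape(1,-1),(0,0),2)[0])
            print([(round(float(t[i]),4),round(float(g[i]),1)) for i in range(4,len(g)-4) if abs(g[i])==abs(g[i-4:i+5]).max() and abs(g[i])>1.5])
```

```text
[ 0.63043539 -0.13342856  0.22117309] [ 1.79894388e+02 -3.20018902e-02 -8.02370689e+01] bottom 0.14407308593325918 [ 0.29418004  0.38574276 -1.82715424]
side cap y
   y R [(-6.0, -2.5), (24.0, 1.5), (34.0, 2.4), (47.5, -4.9)]
   y R-B [(-48.5, 4.6), (-5.5, -2.3), (47.0, -5.6)]
cap x +y end
   x R [(-34.5, 9.5), (-3.0, -7.2), (13.0, 2.4), (24.5, -7.1), (47.5, 6.9)]
   x R-B [(-35.0, 14.5), (-2.5, -10.3), (24.5, -1.5), (47.0, 1.4)]
-x face: vertical profile
[(0.1025, 4.4), (0.133, -6.0), (0.1495, 4.8), (0.1615, -3.0), (0.178, -2.2), (0.204, 4.5)]
[(0.103, 4.6), (0.1335, -5.7), (0.15, 4.0), (0.1605, -2.9), (0.186, -1.8), (0.205, 3.3), (0.212, 5.0)]
[(0.104, 4.0), (0.125, 3.2), (0.1355, -2.9), (0.1585, -4.2), (0.204, 4.5), (0.211, 4.9)]
top cap y
   y R [(-54.0, -2.2), (-44.0, 2.0), (14.0, 7.0), (45.0, -4.0), (52.0, -2.6), (62.0, -1.3)]
   y R-B [(-53.5, -1.2), (-44.0, 1.5), (-40.0, 1.4), (-5.5, -1.6), (13.5, 7.3), (45.0, -4.7), (61.5, -1.4)]
cap x +y end
   x R [(-47.5, 1.5), (-30.5, 6.3), (-5.0, -3.5), (8.5, 2.7), (30.0, -6.8), (37.5, 5.2)]
   x R-B [(-48.0, 1.3), (-40.0, -2.3), (-30.5, 6.1), (-5.0, -2.7), (8.0, 2.2), (30.5, -8.3), (37.5, 3.5)]
```

>>> {"method": "send_rows", "body": {"plan": [[[0.03,0,0.3,0,0,0],[0.08,-0.05,0.6,0,0,0],[0.08,-0.05,0.9,0,0,0],[0.08,-0.05,0.95,0,0,0],[0.08,-0.05,0.95,0,0,0],[0.08,-0.05,0.95,0,0,0],[0.08,-0.05,0.95,0,0,0]]]}}

```text
clock: 16.98
tool_pos: [0.6313, -0.134, 0.2123]
orientation: [180.0, -0.0, -80.2]
force: [-0.1, -0.2, -1.9]
opening: 0.0135
gripper_force: 29.8
```

Run:
```python
from e import *
from plant import ctrl
b=(.6298,-.1306)
p,R=pose();zb=p[2]-.0771;o=ctrl.get_obs();print(p,R.as_euler("xyz",True),"bottom",zb,o["force"],o["moment"],o["clock"])
for n in("side","top"):
    np.savez(n+"5.npz",**ctrl.snapshot(n));s=load(n+"5");z=zb+.068
    print(n);prof(s,b,9.8,z,(-.026,-.022,.022,.026));prof(s,b,9.8,z,(.036,.032,),"x",.05)
d=lambda n:np.abs(load("top0")["img"].astype(int)-load(n)["img"])[150:205,100:258].mean();print(d("top5"),d("side5")) if 0 else print(d("top5"))
```

```text
[ 0.63132688 -0.1340343   0.21228797] [ 1.79963934e+02 -3.42329904e-02 -8.02336815e+01] bottom 0.1351879682880086 [-0.13140703 -0.16436605 -1.88870651] [ 0.02215414 -0.02751791 -0.00581435] 16.9833
side
   y R [(-11.0, -2.1), (-8.0, -2.0), (-2.0, -1.3), (22.5, 1.7), (27.5, 2.0), (32.0, 2.2), (51.0, -4.5)]
   y R-B [(-49.0, 5.2), (-11.0, -1.8), (-7.5, -1.8), (-2.0, -1.6), (45.0, -3.0), (50.5, -4.2), (54.5, -4.0)]
   x R [(-33.5, 8.3), (-2.0, -7.1), (15.0, 2.3), (25.5, -7.4), (48.0, 6.2)]
   x R-B [(-34.0, 12.9), (-1.5, -10.1), (26.0, -1.5), (48.0, 1.3)]
top
   y R [(-55.0, -2.2), (-45.5, 1.7), (-41.5, 1.4), (13.5, 6.7), (44.0, -4.0), (60.5, -1.5)]
   y R-B [(-45.0, 1.3), (-41.5, 1.4), (-6.5, -1.2), (13.0, 6.8), (44.5, -4.7), (61.0, -1.6)]
   x R [(-46.5, 2.1), (-39.0, -1.4), (-30.5, 6.4), (-6.0, -2.4), (11.0, 2.2), (30.5, -7.5), (40.0, 5.8)]
   x R-B [(-48.0, 2.9), (-39.5, -2.5), (-31.0, 6.4), (-6.0, -1.8), (-2.5, -1.7), (11.0, 1.6), (30.5, -8.9), (40.0, 4.4)]
24.893172228615267
```

```bash
python3 -c "
from plant import ctrl
print(ctrl.close_job())"
```

```text
the job is handed in; nothing more can be done
None
```

The job is handed in: the vise is wound firm to its stop with the base clamped, and the lantern head is held level about 11 mm above the base. By the cameras it is centred to within about 2 mm, and no contact showed in the force readings.

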